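# Press the tight lid onto the sufuria with the quick clamp

### The arm

A 7-joint arm with a two-finger parallel gripper is mounted at the origin on the work surface. World frame = base frame: x ahead of the robot, y to its left, z up, the work surface at z = 0. Lengths are in m, angles in rad, forces in N, time in s.
With the tool pointing down it reaches from about 0.4 to 0.85 m from the base axis. Payload 10.4 kg.
Tool frame: the origin (TCP) lies at the very end of the fingers, on their centre line; the grasp point (between the pads) lies 19 mm behind it; y points along the fingers, z is the direction in which the jaws open and shut, and the axes are right-handed (so a half turn about y gives the same grasp; the last joint's range is limited). The gripper opens to 85 mm and grips with 20 to 120 N. Pads are 22 mm wide; open, the fingers measure 114 mm over their backs; the gripper's body (76 mm by 85 mm) begins 54 mm behind the grasp point. The pads swing forward as they close: fully open they stand 13 mm farther back than shut.
Start: joints at [-0.023, 0.332, -0.065, 1.46, 0.022, 1.35, -0.088], TCP at [0.625, 0, 0.231] pointing down, gripper open.
Joint ranges: [-2.6, 2.6], [-0.5, 2.12], [-1.47, 1.34], [0.16, 2.42], [-1.27, 4.41], [0.06, 2.06], [-2.6, 2.6]. Speed limits (rad/s): [2.22, 2.22, 2.79, 2.79, 3.14, 3.14, 3.14].

### API

Orientations are given as a unit quaternion [x, y, z, w].
In Python, from workcell import manip gives the robot as it stands.
- The arm moves only by the tool arm_command, never from a script. Its argument "commands" is a list that holds one entry, the list of rows, each a list of 6 numbers: the shift along the world's x, y, z in cm, then the turn, a rotation vector about the world's x, y, z in degrees. A call has 1 to 20 rows; each row is the pose to reach, as a shift and turn from the pose commanded when the call began; what a row does not reach only later rows make up. A row lasts 1/10 s, in which the tool goes at most 50 mm and 8.59 degrees, less where a joint would pass 70% of its speed; a pose out of reach is approached as far as the arm can. A call with a gripper value outside its range is refused whole. "claw" is the finger opening in cm, from 0 to 8.54, set as the call begins (left out, the last holds). The fingers move at their own pace and stop on an object; "newtons" is the grip in N (left out, the last holds). Time passes only in rows, so rows that repeat a pose let the fingers close. It gives the time, the measured TCP pose, the force and the opening at its end, in the units of the state.
- manip.get_obs(): the state, without advancing time (a new reading comes with each control period).
- manip.camera(name): name is "scene" or "side" or "wrist"; returns a dict with "pixels" (384x512x3 uint8, blue, green, red), "depth" (384x512 float32, m along the optical axis (not along the pixel's ray), 0 where there is no reading), "K" (3x3 intrinsics, pixels), "rvec" (rotation vector, rad) and "tvec" (3), from world to camera coordinates, as OpenCV has them. Camera axes: x right, y down, z forward; pixel columns grow to the right and rows downward; lengths in m; the calibration is good to about 2 mm. A picture is of the moment at which its call begins.
- manip.hand_in(): hands the job in, once; it reports no verdict.
Trained networks look in the newest picture that a camera, given by its name, has taken for a name from the list of things; names that differ only in an ending like _2 or _b are one class to them, and where a whole thing is asked for, a point or a joint stands for the part that bears it (a point fixed in the world has none). Each returns a list of dicts, best first, with "p" (0 to 1); they miss things now and then, are a little off and sometimes report something else, mostly with a low value. They report only what shows in the picture. A call takes as long as a camera call.
- manip.masks_of(camera, thing): "mask" (384x512 bool, what is visible of it) and "bbox" ([left, top, right, bottom] in pixels, round what is visible of it).
The state is a dict: "clock": time; "joint_pos": joint angles; "joint_velocities": joint speeds; "tau": joint torques, N m; "position": TCP position; "ee_rot": TCP orientation; "ft_force": force on the tool from outside, world axes, zero at the start; "torque": the same for the moment, N m; "grip_width": opening from 0.0 (shut) to 1.0 (fully open).
Only numpy, scipy, OpenCV 4.12 (cv2) and the standard library are available. Lean on these libraries where they do the work, as an engineer would, in place of code of your own. Each camera call takes 0.05 s, during which the arm holds its last target.

### The job

The green lid sits proud on the sufuria under the upright quick clamp. Pump the clamp's trigger with full strokes until the jaw has pushed the lid fully home and the trigger goes firm, going no harder than that or the lid cracks, and not pressing on the lid or the jaw by hand. Then press the release lever right down and slide the jaw all the way back up by its knob, leaving the lid home and the other kitchen things where they are.

Things in the scene. Friction and masses are not known exactly. Their poses are not given: they have to be found in the camera images.
- press: Upright quick clamp fixed to the counter on a wooden board 270 x 220 x 20 mm. Origin: on the counter, straight below the clamp bar; z up; the post stands 115 mm along +x, the trigger reaches to -y, the release lever to +y. Black head 158 to 205 mm above the counter, from 23 mm on the -y side to 59 mm on the +y side of the bar. A ratchet lets the 16 mm square bar go down, but up only once released.
- sufuria: Dented round aluminium pot, 164 mm across and 75 mm high, fixed on the board under the jaw. Origin: centre of its underside, 20 mm above the counter.
- lid (a joint): How far the green plastic push-on lid (180 mm across, flat top) stands above its home position, m: 0 is fully home, 0.005 to 0.009 at the start. It slides down stiffly, needing about 18 N, stops hard at 0 and stays where it is left. More than 55 N on it cracks it.
- lid_top (a point): Centre of the lid's flat top; 105 mm above the counter when the lid is home.
- jaw: The sliding jaw: square bar with a knob on top and a 48 mm rubber pad at the foot. Its origin lies on the bar axis, at counter height (z = 0) when the jaw is fully up, and sinks with it (z = -0.020: 20 mm down; lower stop 45 mm down). It stays where it is left (friction 6 N, weight 3 N); lifting it when released takes about 9 N. Fully up, the pad is 35 mm above a lid that is home.
- jaw_knob (a point): Centre of the round upright knob on top of the bar, 30 mm in diameter and 26 mm high; 270 mm above the counter when the jaw is fully up. Pinch it from above to slide the released jaw.
- jaw_pad (a point): Centre of the underside of the stiff 48 mm rubber pad at the foot of the bar, 140 mm above the counter when the jaw is fully up.
- trigger (a joint): Trigger angle, rad: 0 up at rest, 0.30 down at its hard stop. Hinged 45 mm to the +y side of the bar, 186 mm above the counter; a spring returns it. The ratchet teeth are 7 mm apart: each stroke of at least 0.25 rad that starts from fully up moves the jaw down by about 7 mm (shorter strokes may catch no new tooth); the return leaves the jaw where it is, within 1 mm.
- trigger_end (a point): Centre of the top of the black paddle (36 x 34 mm) at its end, 90 mm from the bar along -y, 135 mm from the hinge, 193 mm above the counter at rest; goes straight down, a good stroke is 35 mm, hard stop at 40. Push needed: 3 to 5 N in a free stroke, 9 to 12 N while the lid slides, rising steeply (about 2 N per mm) once it is home: 14 N before 35 mm tells it is home; about 22 N cracks the lid.
- release (a joint): Release lever angle, rad: 0 is up (clamp locks), 0.25 fully down. Press it nearly all the way: from about 0.2 the bar is free to slide up. The lever stays where it is left. Hinged 12 mm to the -y side of the bar, 192 mm above the counter; it takes 3 to 8 N.
- release_end (a point): Centre of the top face of the small steel thumb pad, 26 x 24 mm, at the end of the release lever, 120 mm from the bar along +y (132 mm from its hinge), 197 mm above the counter at rest; pressed down it travels 33 mm, 31 mm is enough.
- mwiko: Flat wooden paddle, 265 mm long, lying on the counter; leave alone.
- plate: Blue plastic serving plate, 200 mm across; leave alone.
- ladle: Stainless steel ladle, 310 mm long, lying beside the clamp's board; leave alone.
- mug: White mug, 85 mm high; leave alone.
- salt_jar: Glass jar with steel cap, 52 mm across, 75 mm high, beside the clamp's board on the trigger side; leave alone.
- spring_clip: Steel spring clip, 70 x 24 mm, beside the clamp's board on the trigger side; leave alone.
- bowl: Dark wooden bowl, 110 mm across; leave alone.

How it is judged:
On the way, in this order (a step that is already met when the one before it is completed fails the run):
1. the lid has been pushed fully home by the jaw (within 1.5 mm) (value of joint lid below 0.0015 m), for 0.2 s.
2. the release lever has been pressed down (value of joint release above 0.18 rad), for 0.2 s.
At the end, for the whole second after the job is handed in: The lid is home within 1.5 mm, the jaw is back up within 3 mm of its uppermost position (knob centre above 267 mm) and still, and the trigger is up (value of joint lid below 0.0015 m and height (world z) of jaw_knob above 0.267 m and linear speed of jaw below 0.01 m/s and value of joint trigger below 0.05 rad); the robot touches nothing.
It fails at once if the lid is overloaded: more than 55 N between jaw and lid (contact force between press and sufuria above 55 N).
It fails at once if the lid or sufuria is pressed by the robot (contact force between any of the fingers, the arm and sufuria above 3 N).
It fails at once if the jaw is pushed by hand, or the clamp released, before the lid is home (value of joint lid above 0.0015 m and (value of joint release above 0.12 rad or contact force between any of the fingers, the arm and jaw above 3 N)).
It fails at once if another kitchen thing is moved by more than 25 mm (distance of any of mwiko, plate, ladle, mug, salt_jar, spring_clip, bowl from where it was at the start of the episode above 0.025 m).
It also fails if it takes over 58 s, if anything falls off the work surface, if the arm or the gripper's body presses on something with over 40 N, if the wrist force passes 120 N, or if a joint passes its speed limit or range.

## Working session

There is one attempt and no reset: what is moved stays moved. The work goes in short steps, Python scripts to look and compute and a tool call to move; the robot and the scene stay as the last step left them, time stands still between calls to the robot, and variables do not carry over. Pictures are saved under pics/ and viewed, and the job is handed in when it is done.

Besides the shell and the picture viewer there is one more tool, called after ">>>" as name(argument=value, ...) on one line, values as JSON. arm_command: Moves the arm, as the interface text tells. Its arguments: {"type":"object","properties":{"commands":{"type":"array"},"claw":{"type":"number"},"newtons":{"type":"number"}},"required":["commands"]}

```bash
mkdir -p pics; ls
cat > h.py <<'E'
import numpy as np, cv2
from workcell import manip
def cam(n):
    c=manip.camera(n); c['R']=cv2.Rodrigues(np.array(c['rvec'],float))[0]; c['t']=np.array(c['tvec'],float).ravel(); return c
def world(c):
    d=c['depth']; K=c['K']; h,w=d.shape; u,v=np.meshgrid(np.arange(w),np.arange(h))
    P=np.stack([(u-K[0,2])*d/K[0,0],(v-K[1,2])*d/K[1,1],d],-1)
    W=(P-c['t'])@c['R']; W[d==0]=np.nan; return W
def proj(c,p):
    q=c['R']@np.array(p)+c['t']; q=c['K']@q; return q[:2]/q[2]
E
python3 - <<'E'
from h import *
o=manip.get_obs(); print({k:np.round(v,4) for k,v in o.items()})
for n in ['scene','side']:
    c=cam(n); cv2.imwrite(f'pics/{n}0.png',c['pixels']); W=world(c); np.save(f'{n}W.npy',W)
    print(n,'campos',-c['R'].T@c['t'])
    for t in ['press','jaw','jaw_knob','trigger','trigger_end','release','release_end','lid','salt_jar','spring_clip','ladle','mug','plate','mwiko','bowl']:
        try:
            for m in manip.masks_of(n,t)[:2]:
                w=W[m['mask']]; w=w[~np.isnan(w).any(1)]
                print(t,round(m['p'],2),m['bbox'],m['mask'].sum(),np.round(np.median(w,0),3),np.round(w.min(0),3),np.round(w.max(0),3))
        except Exception as e: print(t,e)
E
```

```text
pics
{'clock': np.float64(0.0), 'joint_pos': array([-0.0226,  0.3329, -0.0647,  1.461 ,  0.0217,  1.3499, -0.0885]), 'joint_velocities': array([ 0.0001,  0.0006,  0.0002,  0.0006, -0.0009,  0.0001, -0.0004]), 'tau': array([ 5.0000e-04, -6.2545e+01,  4.9700e-02, -3.9161e+01,  1.6400e-02,
        9.8000e-03, -0.0000e+00]), 'position': array([ 0.6246, -0.    ,  0.2305]), 'ee_rot': array([ 0.5004, -0.5003,  0.4997, -0.4996]), 'ft_force': array([-0.1433, -0.5413, -0.2333]), 'torque': array([ 0.0039,  0.0103, -0.0257]), 'grip_width': np.float64(0.9975)}
scene campos [ 1.16151081 -0.10731026  1.13275555]
press 0.7 [189.7, 155.6, 288.8, 264.5] 3870 [0.633 0.009 0.019] [ 0.39  -0.141 -0.006] [0.73  0.151 0.359]
jaw 0.63 [226.7, 188.5, 233.1, 196.8] 22 [ 0.561 -0.015  0.128] [ 0.549 -0.021  0.125] [ 0.572 -0.008  0.131]
jaw 0.43 [332.9, 210.1, 372.1, 244.2] 957 [0.711 0.31  0.042] [ 0.626  0.26  -0.007] [0.752 0.38  0.087]
jaw_knob 0.6 [226.2, 190.3, 237.0, 201.7] 41 [ 0.563 -0.014  0.127] [ 0.545 -0.022  0.106] [ 0.578 -0.005  0.16 ]
trigger 0.63 [199.4, 183.6, 232.2, 198.2] 265 [ 0.58  -0.06
[... 2487 characters left out ...]
0.085 0.196] [0.486 0.012 0.108] [0.549 0.127 0.203]
lid 0.65 [247.7, 177.9, 297.6, 217.8] 1042 [0.515 0.024 0.112] [ 0.454 -0.087  0.097] [0.629 0.089 0.168]
ladle 0.97 [246.0, 234.8, 314.0, 258.0] 396 [0.535 0.161 0.013] [ 0.342  0.101 -0.006] [0.582 0.208 0.045]
mug 0.96 [176.0, 238.1, 204.2, 275.0] 701 [0.708 0.297 0.046] [0.665 0.26  0.   ] [0.745 0.342 0.092]
plate 0.83 [198.4, 306.9, 268.8, 367.1] 2881 [0.48  0.461 0.01 ] [ 0.371  0.374 -0.003] [0.565 0.572 0.029]
mwiko 0.94 [295.2, 132.5, 370.9, 156.5] 552 [ 0.508 -0.412  0.009] [ 0.303 -0.444 -0.006] [ 0.608 -0.367  0.021]
bowl 0.57 [263.6, 124.7, 280.5, 144.4] 225 [ 0.702 -0.36   0.028] [ 0.557 -0.426 -0.003] [ 0.734 -0.007  0.368]
```

Run:
```python
from h import *
a=cv2.imread('pics/scene0.png'); cv2.imwrite('pics/scene_crop.png',cv2.resize(a[130:280,150:330],None,fx=4,fy=4,interpolation=cv2.INTER_CUBIC))
a=cv2.imread('pics/side0.png'); cv2.imwrite('pics/side_crop.png',cv2.resize(a[130:270,210:350],None,fx=4,fy=4,interpolation=cv2.INTER_CUBIC))
```

```text
(no output)
```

View pics/scene_crop.png

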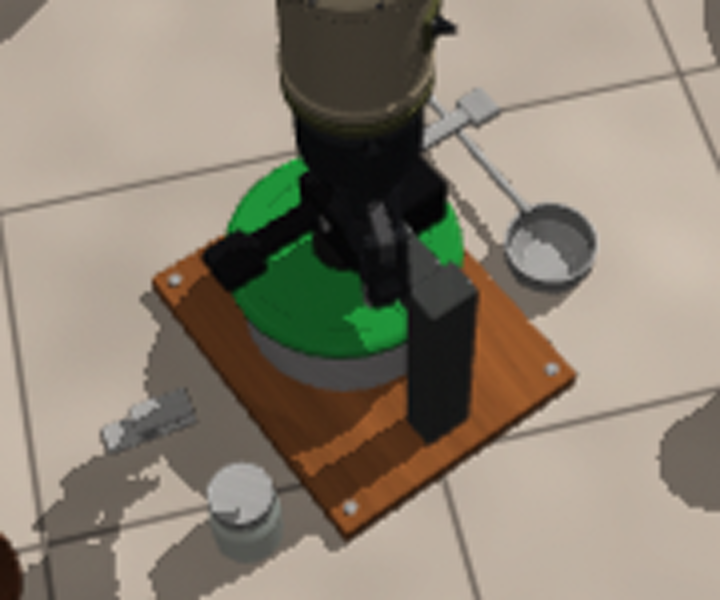

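View pics/side_crop.png

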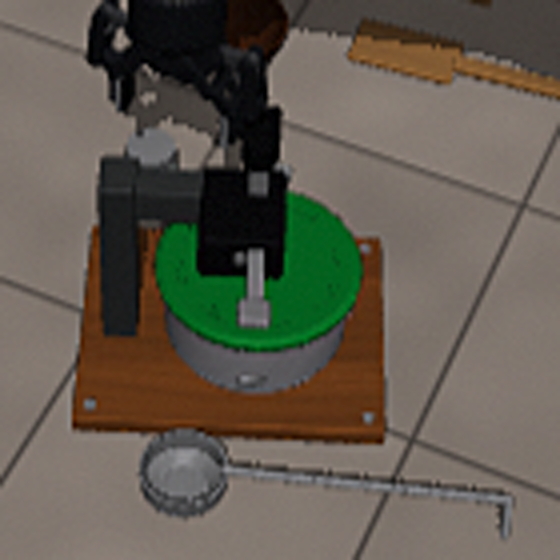

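>>> arm_command(commands=[[[0, 0, 4, 0, 0, 0], [0, 0, 8, 0, 0, 0], [0, 0, 12, 0, 0, 0], [0, -4, 12, 0, 0, 0], [0, -8, 12, 0, 0, 0], [0, -12, 12, 0, 0, 0], [0, -16, 12, 0, 0, 0], [0, -20, 12, 0, 0, 0], [0, -20, 12, 0, 0, 0]]], claw=0)

```text
clock: 2.5
position: [0.6234, -0.2073, 0.3508]
ee_rot: [0.499, -0.502, 0.503, -0.497]
ft_force: [-0.2, 0.7, 1.0]
grip_width: 0.002
```

Run:
```python
from h import *
o=manip.get_obs(); print({k:np.round(v,4) for k,v in o.items()})
for n in ['scene','side','wrist']:
    c=cam(n); cv2.imwrite(f'pics/{n}1.png',c['pixels']); W=world(c); np.savez(f'{n}1.npz',W=W,R=c['R'],t=c['t'],K=c['K'],px=c['pixels'])
    print(n,'campos',-c['R'].T@c['t'])
    for t in ['press','jaw','jaw_knob','trigger_end','release_end','lid']:
            for m in manip.masks_of(n,t)[:2]:
                w=W[m['mask']]; w=w[~np.isnan(w).any(1)]
                print(t,round(m['p'],2),m['bbox'],m['mask'].sum(),np.round(np.median(w,0),3),np.round(w.min(0),3),np.round(w.max(0),3))
a=cv2.imread('pics/scene1.png'); a=cv2.resize(a[130:280,150:330],None,fx=4,fy=4,interpolation=cv2.INTER_CUBIC);cv2.imwrite('pics/scene1c.png',a)
b=cv2.imread('pics/side1.png'); b=cv2.resize(b[130:270,210:350],None,fx=4,fy=4,interpolation=cv2.INTER_CUBIC);cv2.imwrite('pics/side1c.png',b)
```

```text
{'clock': np.float64(2.5), 'joint_pos': array([ 0.2157,  0.3778,  0.0495,  1.156 , -0.0147,  1.6087,  0.2523]), 'joint_velocities': array([-0.0536, -0.0213, -0.0652,  0.0197, -0.0232, -0.0001, -0.0605]), 'tau': array([-9.22000e-02, -6.55073e+01,  1.36340e+00, -4.09216e+01,
       -1.90600e-01, -3.65000e-02,  1.05800e+00]), 'position': array([ 0.6234, -0.2073,  0.3508]), 'ee_rot': array([ 0.4989, -0.5017,  0.5027, -0.4966]), 'ft_force': array([-0.1509,  0.7022,  0.9691]), 'torque': array([-0.0056, -0.0178, -0.0036]), 'grip_width': np.float64(0.0022)}
scene campos [ 1.16151081 -0.10731026  1.13275555]
press 0.69 [187.7, 154.6, 291.4, 266.4] 4848 [0.619 0.014 0.021] [ 0.351 -0.141 -0.009] [0.73  0.154 0.265]
jaw 0.79 [228.7, 159.8, 239.3, 198.2] 203 [ 0.559 -0.003  0.245] [ 0.535 -0.022  0.109] [0.579 0.014 0.264]
jaw_knob 0.72 [229.0, 159.9, 242.4, 197.7] 176 [ 0.557 -0.     0.253] [ 0.535 -0.02   0.124] [0.567 0.016 0.265]
jaw_knob 0.32 [201.4, 246.4, 220.4, 270.3] 369 [ 0.716 -0.109  0.07 ] [ 0.666 -0.133 -0.004] [ 0.731 -0.083  0.078]
trigger_end 0.52 [200.1, 181.3, 232.9, 206.2] 33
[... 984 characters left out ...]
id 0.46 [268.0, 191.1, 278.6, 211.4] 159 [0.511 0.089 0.196] [0.486 0.014 0.105] [0.545 0.125 0.202]
wrist campos [ 0.62563509 -0.11622943  0.49241293]
press 0.81 [121.9, 0.0, 315.5, 115.5] 9215 [ 0.596 -0.064  0.019] [ 0.44  -0.144 -0.003] [0.731 0.011 0.194]
press 0.69 [102.6, 0.0, 256.6, 68.4] 6009 [ 0.531 -0.039  0.11 ] [ 0.434 -0.088  0.016] [0.636 0.011 0.19 ]
jaw 0.22 [166.8, 2.3, 230.9, 78.2] 2295 [ 0.579 -0.071  0.191] [ 0.54  -0.102  0.018] [ 0.606 -0.014  0.194]
trigger_end 0.96 [168.4, 3.2, 232.2, 79.3] 2393 [ 0.578 -0.071  0.191] [ 0.539 -0.102  0.017] [ 0.606 -0.014  0.194]
lid 0.96 [101.4, 0.0, 256.1, 73.0] 6057 [ 0.53  -0.038  0.11 ] [ 0.414 -0.088 -0.003] [0.635 0.008 0.19 ]
```

View pics/scene1c.png

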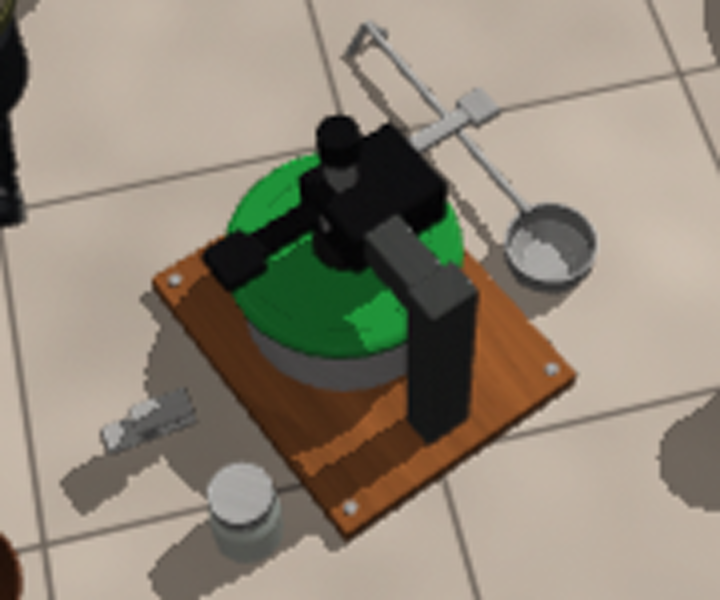

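View pics/wrist1.png

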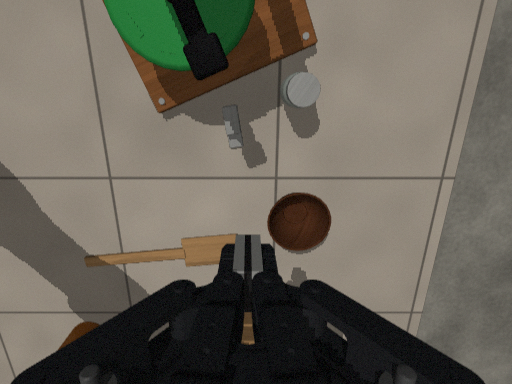

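```bash
cat > fit.py <<'E'
from h import *
from scipy.optimize import least_squares
P={}
for n in ['scene','side','wrist']:
    d=np.load(f'{n}1.npz'); W=d['W']; px=d['px'].astype(int); P[n]=(W,px)
    z=W[...,2]; g=(px[...,1]>px[...,0]+30)&(px[...,1]>px[...,2]+30)&(z>.1)&(z<.12)
    w=W[g]; print(n,'lid z',np.median(w[:,2]),len(w))
    h=cv2.convexHull(w[:,:2].astype(np.float32))[:,0]
    if n!='wrist':
        r=least_squares(lambda p:np.hypot(h[:,0]-p[0],h[:,1]-p[1])-.09,[.545,.007],loss='soft_l1',f_scale=.003); print('lid c',r.x,np.sqrt(np.mean(r.fun**2)))
    x,y=W[...,0],W[...,1]
    near=(np.hypot(x-.55,y-.005)<.16)
    k=near&(z>.245)&(z<.29); w=W[k]
    if len(w): print('knob',len(w),w.min(0),w.max(0),np.median(w,0))
    for nm,s in (('trig',y<-.055),('rel',y>.085)):
        k=near&(z>.18)&(z<.205)&s; w=W[k]
        if len(w)>5: print(nm,len(w),np.median(w,0),w.min(0),w.max(0),cv2.minAreaRect(w[:,:2].astype(np.float32)))
    k=near&(z>.17)&(z<.215)&(np.hypot(x-.7,y-.0)>.1); w=W[k]
    k=(z>.008)&(z<.03)&(np.hypot(x-.6,y)<.2)&(px[...,2]>px[...,0]+30); w=W[k]
    print('board',len(w),cv2.minAreaRect(w[:,:2].astype(np.float32)))
E
python3 fit.py
```

```text
scene lid z 0.10923707287272882 1098
lid c [0.54704978 0.00110694] 0.0021113955235903055
knob 112 [ 0.53715983 -0.01299913  0.24530293] [0.56736352 0.01487537 0.26455045] [5.55966420e-01 3.09898210e-04 2.59849762e-01]
trig 184 [ 0.58614551 -0.07870224  0.18953253] [ 0.56531225 -0.102243    0.18037527] [ 0.60756111 -0.05547228  0.19500776] ((0.5851534605026245, -0.07535988092422485), (0.038480982184410095, 0.04817226901650429), 15.955957412719727)
rel 97 [0.51052281 0.10766732 0.19345775] [0.49181581 0.0857532  0.1869128 ] [0.52327085 0.12678745 0.1988708 ] ((0.5096583962440491, 0.10469887405633926), (0.025753475725650787, 0.04375443607568741), 20.48175048828125)
board 2363 ((0.565802276134491, 0.007366850972175598), (0.2708715498447418, 0.22073116898536682), 22.270214080810547)
side lid z 0.11252485462242093 1062
lid c [0.54259069 0.00100735] 0.0030498623386677106
knob 84 [ 0.53177341 -0.01450346  0.24581333] [0.56071926 0.01565751 0.2704728 ] [0.54511908 0.00481837 0.2618821 ]
trig 62 [ 0.58463719 -0.08492185  0.19308701] [ 0.56378187 -0.10204469  0.18398146] [ 0.60143278 -0.0597643
[... 151 characters left out ...]
993 0.1968452 ] [0.48566801 0.08815819 0.18789383] [0.51656145 0.12544461 0.20150796] ((0.5038376450538635, 0.10524558275938034), (0.025064125657081604, 0.0388433039188385), 23.58188819885254)
board 1759 ((0.560940146446228, 0.006257861852645874), (0.2701471447944641, 0.22793756425380707), 22.9964542388916)
wrist lid z 0.11015514339089505 5852
trig 1724 [ 0.58271996 -0.07827469  0.19083037] [ 0.56365618 -0.10225622  0.18128659] [ 0.60617138 -0.05500831  0.19363222] ((0.5817392468452454, -0.07450456917285919), (0.036080680787563324, 0.049027472734451294), 22.368331909179688)
board 6816 ((0.5734581351280212, -0.01555219292640686), (0.27027881145477295, 0.16999661922454834), 22.371686935424805)
```

```bash
cat > fit2.py <<'E'
from h import *
a=np.radians(22.4); ex=np.array([np.cos(a),np.sin(a)]); ey=np.array([-np.sin(a),np.cos(a)]); b0=np.array([.546,.002])
for n in ['scene','side','wrist']:
    d=np.load(f'{n}1.npz'); W=d['W']; q=W[...,:2]-b0; X=q@ex; Y=q@ey; z=W[...,2]
    r=lambda v:np.round(np.percentile(v,[1,5,50,95,99])*1000,1) if len(v) else None
    k=(abs(X)<.04)&(Y<-.078)&(Y>-.13)&(z>.17)&(z<.21); print(n,'trig X',r(X[k]),'Y',r(Y[k]),'z',r(z[k]),k.sum())
    k=(abs(X)<.04)&(Y>.11)&(Y<.16)&(z>.17)&(z<.21); print(n,'rel X',r(X[k]),'Y',r(Y[k]),'z',r(z[k]),k.sum())
    k=(abs(X)<.03)&(abs(Y)<.03)&(z>.21); print(n,'knob X',r(X[k]),'Y',r(Y[k]),'z',r(z[k]),k.sum())
    k=(abs(X)<.03)&(abs(Y)<.03)&(z>.21); k&=(z>np.nanmax(z[k])-.008) if k.any() else k;  print(n,'knobtop X',r(X[k]),'Y',r(Y[k]),'z',r(z[k]),k.sum())
    k=(z>.198)&(z<.215)&(abs(X)<.05)&(Y>-.04)&(Y<.08); print(n,'head X',r(X[k]),'Y',r(Y[k]),'z',r(z[k]),k.sum())
E
python3 fit2.py; python3 -c "
from h import *
a=cv2.imread('pics/side1.png');cv2.imwrite('pics/side1d.png',cv2.resize(a[145:225,240:310],None,fx=8,fy=7,interpolation=cv2.INTER_CUBIC))
"
```

```text
scene trig X [-12.5  -8.7   8.2  22.9  24. ] Y [-109.2 -108.7  -94.6  -79.4  -78.4] z [179.8 182.7 189.7 192.7 193.7] 149
scene rel X [-6.9 -6.3  5.4 16.7 17.6] Y [110.4 111.3 119.7 128.1 129.6] z [188.2 190.2 193.8 196.5 197.9] 52
scene knob X [-7.6 -3.8 10.7 18.7 19.1] Y [-17.1 -16.3  -5.9   8.   10.4] z [210.8 216.8 258.3 263.2 264.1] 155
scene knobtop X [-7.9 -5.2  6.  17.6 18.8] Y [-16.1 -14.9  -3.4   8.5  10.7] z [257.2 258.2 260.4 263.9 264.2] 83
scene head X [-15.7 -11.1  21.   46.6  49.5] Y [-24.7 -22.2  16.4  50.5  54.6] z [198.4 199.2 202.3 205.7 210.1] 532
side trig X [-14.6 -14.4   2.5  16.3  16.6] Y [-108.1 -107.2  -95.6  -80.7  -78.4] z [189.3 190.3 193.1 197.7 198.4] 59
side rel X [-12.4 -12.2   0.3  12.4  12.8] Y [110.4 110.9 122.3 130.2 130.9] z [187.9 191.6 196.8 200.4 201.4] 56
side knob X [-13.1 -12.4   0.3  12.6  16.7] Y [-16.5 -12.6   5.3  13.3  20.9] z [210.2 210.6 255.6 266.6 268.4] 126
side knobtop X [-12.4 -10.    0.3  12.6  12.9] Y [-16.6 -15.2  -0.9  11.9  13.6] z [262.5 262.8 264.5 268.  269.8] 38
side head X [-22.1 -19.1  14.2  44.6  49.1] Y [-20.9 -16.8  21.   56.2  58.4] z [198.4 200.4 205.3 209.6 212.1] 408
wrist trig X [-13.5 -11.7   4.5  20.2  21.6] Y [-108.7 -107.6  -93.3  -79.5  -78.4] z [184.6 188.4 191.  192.4 193. ] 1317
wrist rel X None Y None z None 0
wrist knob X None Y None z None 0
wrist knobtop X None Y None z None 0
wrist head X None Y None z None 0
```

View pics/side1d.png

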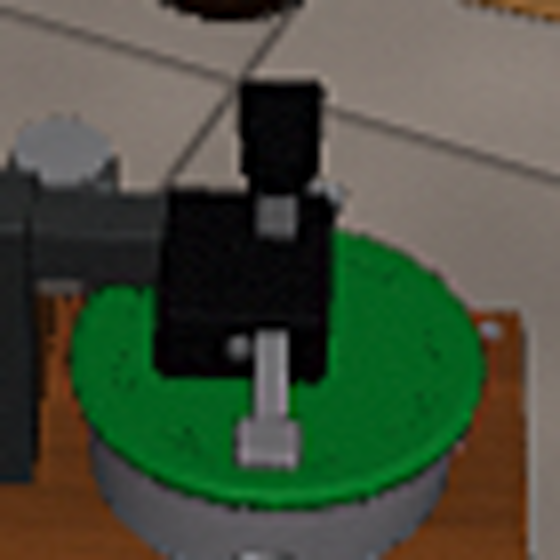

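>>> arm_command(commands=[[[-2, 4, 0, 0, 0, 5], [-4, 8, -2, 0, 0, 12], [-4.1, 11, -6, 0, 0, 18], [-4.1, 12, -10, 0, 0, 22], [-4.1, 12, -12, 0, 0, 22], [-4.1, 12, -13, 0, 0, 22], [-4.1, 12, -13, 0, 0, 22], [-4.1, 12, -13, 0, 0, 22]]], claw=0)

```text
clock: 4.35
position: [0.5846, -0.0806, 0.2226]
ee_rot: [-0.586, 0.395, -0.396, 0.586]
ft_force: [-0.5, -0.1, 0.7]
grip_width: -0.003
```

```bash
cat > chk.py <<'E'
from h import *
import sys
o=manip.get_obs(); print({k:np.round(o[k],4) for k in ('clock','position','ft_force','torque','joint_pos','joint_velocities')})
from scipy.spatial.transform import Rotation as Ro
print(np.round(Ro.from_quat(o['ee_rot']).as_matrix(),3))
t=sys.argv[1]
for n in sys.argv[2:]:
    c=cam(n); W=world(c); np.savez(f'{n}{t}.npz',W=W,R=c['R'],t=c['t'],K=c['K'],px=c['pixels'])
    p=c['pixels']
    if n=='scene': p=cv2.resize(p[120:270,150:330],None,fx=4,fy=4,interpolation=cv2.INTER_CUBIC)
    if n=='side': p=cv2.resize(p[130:270,210:350],None,fx=4,fy=4,interpolation=cv2.INTER_CUBIC)
    cv2.imwrite(f'pics/{n}{t}.png',p)
E
python3 chk.py 2 scene wrist
```

```text
{'clock': np.float64(4.35), 'position': array([ 0.5846, -0.0806,  0.2226]), 'ft_force': array([-0.5153, -0.059 ,  0.7088]), 'torque': array([-0.0023, -0.0108,  0.0225]), 'joint_pos': array([ 0.1203,  0.2604, -0.0731,  1.5701,  0.0196,  1.3101,  0.4276]), 'joint_velocities': array([-0.0003, -0.0084, -0.0034, -0.0128,  0.0004,  0.0013,  0.0025])}
[[ 0.374  0.002  0.928]
 [-0.928 -0.     0.374]
 [ 0.001 -1.     0.002]]
```

View pics/wrist2.png

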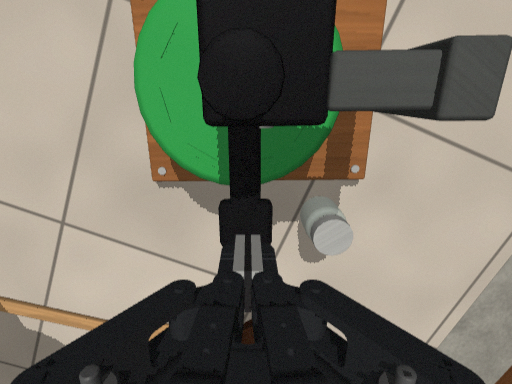

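View pics/scene2.png

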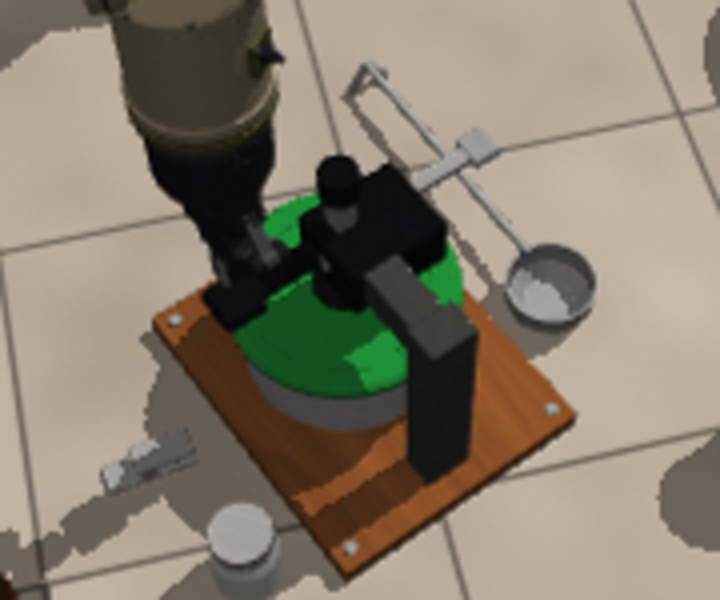

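```bash
cat > fit3.py <<'E'
from h import *
import sys
d=np.load(sys.argv[1]); W=d['W']; px=d['px']
a=np.radians(22.4); ex=np.array([np.cos(a),np.sin(a)]); ey=np.array([-np.sin(a),np.cos(a)]); b0=np.array([.549,.002]); q=W[...,:2]-b0; X=q@ex; Y=q@ey; z=W[...,2]
r=lambda v:np.round(np.percentile(v,[1,5,50,95,99])*1000,1) if len(v) else None
k=(np.hypot(X,Y)<.03)&(z>.225)&(z<.30); print('knob',r(X[k]),r(Y[k]),r(z[k]),k.sum())
k=(np.abs(X)<.03)&(Y>-.12)&(Y<-.075)&(z>.14)&(z<.196); print('trig',r(X[k]),r(Y[k]),r(z[k]),k.sum())
k=(np.abs(X)<.03)&(Y<.14)&(Y>.10)&(z>.14)&(z<.206); print('rel',r(X[k]),r(Y[k]),r(z[k]),k.sum())
g=(px[...,1].astype(int)>px[...,0]+30.)&(px[...,1]>px[...,2]+30.)&(z>.1)&(z<.12);print('lid',r(z[g]))
E
python3 fit3.py wrist2.npz
```

```text
knob [-12.6 -10.7   0.9  12.5  14.3] [-14.2 -12.1  -0.2  10.9  12.7] [259.5 260.6 262.1 263.2 263.7] 6316
trig [-16.5 -15.1   0.7  17.   18.4] [-102.5 -100.4  -86.6  -76.   -75.2] [187.9 189.3 191.2 192.2 192.5] 1797
rel None None None 0
lid [106.6 108.2 110.2 111.7 112.4]
```

>>> arm_command(commands=[[[0, 0, -1.0, 0, 0, 0], [0, 0, -2.0, 0, 0, 0], [0, 0, -2.5, 0, 0, 0], [0, 0, -2.5, 0, 0, 0], [0, 0, -2.5, 0, 0, 0]]])

```text
clock: 4.95
position: [0.584, -0.08, 0.1962]
ee_rot: [0.586, -0.395, 0.395, -0.586]
ft_force: [0.4, 1.2, -0.2]
grip_width: -0.001
```

>>> arm_command(commands=[[[0, 0, -0.3, 0, 0, 0], [0, 0, -0.6, 0, 0, 0], [0, 0, -0.9, 0, 0, 0], [0, 0, -1.2, 0, 0, 0], [0, 0, -1.2, 0, 0, 0]]])

```text
clock: 5.45
position: [0.5841, -0.0801, 0.1841]
ee_rot: [-0.586, 0.395, -0.395, 0.586]
ft_force: [2.2, -0.6, 1.8]
grip_width: 0.002
```

>>> arm_command(commands=[[[0, 0, -0.3, 0, 0, 0], [0, 0, -0.6, 0, 0, 0], [0, 0, -0.9, 0, 0, 0], [0, 0, -1.0, 0, 0, 0], [0, 0, -1.0, 0, 0, 0]]])

```text
clock: 5.95
position: [0.584, -0.0797, 0.1742]
ee_rot: [-0.586, 0.395, -0.395, 0.586]
ft_force: [0.8, 0.4, 3.3]
grip_width: -0.002
```

>>> arm_command(commands=[[[0, 0, -0.3, 0, 0, 0], [0, 0, -0.6, 0, 0, 0], [0, 0, -0.8, 0, 0, 0], [0, 0, -0.8, 0, 0, 0]]])

```text
clock: 6.35
position: [0.584, -0.0798, 0.166]
ee_rot: [-0.586, 0.395, -0.395, 0.586]
ft_force: [-0.5, 1.2, 3.3]
grip_width: 0.003
```

>>> arm_command(commands=[[[0, 0, -0.3, 0, 0, 0], [0, 0, -0.6, 0, 0, 0], [0, 0, -0.9, 0, 0, 0], [0, 0, -0.9, 0, 0, 0]]])

```text
clock: 6.75
position: [0.584, -0.08, 0.1569]
ee_rot: [0.586, -0.395, 0.395, -0.586]
ft_force: [0.1, 2.0, 4.0]
grip_width: 0.001
```

>>> arm_command(commands=[[[0, 0, 1.5, 0, 0, 0], [0, 0, 3.0, 0, 0, 0], [0, 0, 4.5, 0, 0, 0], [0, 0, 4.5, 0, 0, 0], [0, 0, 4.5, 0, 0, 0]]])

```text
clock: 7.25
position: [0.5841, -0.08, 0.2028]
ee_rot: [-0.586, 0.395, -0.396, 0.586]
ft_force: [0.7, -0.6, -0.4]
grip_width: -0.002
```

```bash
python3 chk.py 3 wrist; python3 fit3.py wrist3.npz
```

```text
{'clock': np.float64(7.25), 'position': array([ 0.5841, -0.08  ,  0.2028]), 'ft_force': array([ 0.7403, -0.606 , -0.3911]), 'torque': array([0.0145, 0.0147, 0.0265]), 'joint_pos': array([ 0.1204,  0.2721, -0.0742,  1.5977,  0.0209,  1.2718,  0.4268]), 'joint_velocities': array([ 0.0004,  0.0156,  0.0022,  0.0203, -0.002 , -0.0038,  0.002 ])}
[[ 0.375  0.001  0.927]
 [-0.927 -0.     0.375]
 [ 0.    -1.     0.001]]
knob [-12.6 -10.6   0.9  12.5  14.4] [-14.3 -12.2  -0.1  10.9  12.7] [251.6 252.7 254.2 255.3 255.8] 8105
trig [-16.8 -15.8  -0.6  17.4  18.7] [-99.1 -92.4 -81.6 -75.6 -75.1] [187.  188.7 191.  192.1 192.5] 1321
rel None None None 0
lid [106.8 108.3 110.2 111.7 112.4]
```

>>> arm_command(commands=[[[0, 0, -0.5, 0, 0, 0], [0, 0, -1.0, 0, 0, 0], [0, 0, -1.4, 0, 0, 0], [0, 0, -1.8, 0, 0, 0], [0, 0, -1.8, 0, 0, 0]]])

```text
clock: 7.8
position: [0.5838, -0.0801, 0.1836]
ee_rot: [0.586, -0.396, 0.395, -0.586]
ft_force: [0.1, 0.4, 0.9]
grip_width: -0.002
```

>>> arm_command(commands=[[[0, 0, -0.2, 0, 0, 0], [0, 0, -0.4, 0, 0, 0], [0, 0, -0.6, 0, 0, 0], [0, 0, -0.6, 0, 0, 0]]])

```text
clock: 8.2
position: [0.5839, -0.0799, 0.1781]
ee_rot: [0.586, -0.396, 0.395, -0.586]
ft_force: [-1.2, -0.0, 2.5]
grip_width: -0.003
```

>>> arm_command(commands=[[[0, 0, -0.2, 0, 0, 0], [0, 0, -0.4, 0, 0, 0], [0, 0, -0.4, 0, 0, 0]]])

```text
clock: 8.5
position: [0.584, -0.0797, 0.1742]
ee_rot: [-0.586, 0.395, -0.395, 0.586]
ft_force: [-1.1, 1.6, 3.5]
grip_width: 0.003
```

>>> arm_command(commands=[[[0, 0, -0.2, 0, 0, 0], [0, 0, -0.4, 0, 0, 0], [0, 0, -0.4, 0, 0, 0]]])

```text
clock: 8.8
position: [0.5841, -0.0795, 0.1708]
ee_rot: [-0.586, 0.395, -0.395, 0.587]
ft_force: [-3.5, 1.6, 8.5]
grip_width: 0.0
```

>>> arm_command(commands=[[[0, 0, -0.2, 0, 0, 0], [0, 0, -0.4, 0, 0, 0], [0, 0, -0.4, 0, 0, 0]]])

```text
clock: 9.1
position: [0.5842, -0.0793, 0.167]
ee_rot: [-0.586, 0.395, -0.395, 0.587]
ft_force: [-4.5, 2.7, 11.0]
grip_width: -0.003
```

>>> arm_command(commands=[[[0, 0, -0.2, 0, 0, 0], [0, 0, -0.4, 0, 0, 0], [0, 0, -0.4, 0, 0, 0]]])

```text
clock: 9.4
position: [0.5845, -0.0793, 0.1632]
ee_rot: [-0.586, 0.395, -0.396, 0.587]
ft_force: [-3.7, 2.6, 10.7]
grip_width: 0.004
```

>>> arm_command(commands=[[[0, 0, -0.2, 0, 0, 0], [0, 0, -0.4, 0, 0, 0], [0, 0, -0.4, 0, 0, 0]]])

```text
clock: 9.7
position: [0.5847, -0.0792, 0.1593]
ee_rot: [-0.586, 0.395, -0.396, 0.587]
ft_force: [-2.8, 3.0, 10.5]
grip_width: -0.002
```

>>> arm_command(commands=[[[0, 0, -0.2, 0, 0, 0], [0, 0, -0.3, 0, 0, 0], [0, 0, -0.3, 0, 0, 0]]])

```text
clock: 10.0
position: [0.5848, -0.0791, 0.1565]
ee_rot: [-0.586, 0.395, -0.396, 0.587]
ft_force: [-2.7, 3.2, 10.1]
grip_width: 0.002
```

Full stroke with the lid sliding (≈10 N), not yet firm. Return and look.

>>> arm_command(commands=[[[0, 0, 1.5, 0, 0, 0], [0, 0, 3.0, 0, 0, 0], [0, 0, 4.5, 0, 0, 0], [0, 0, 4.5, 0, 0, 0], [0, 0, 4.5, 0, 0, 0]]])

```text
clock: 10.5
position: [0.5841, -0.08, 0.2005]
ee_rot: [-0.586, 0.395, -0.396, 0.586]
ft_force: [-0.6, 0.6, -0.9]
grip_width: 0.003
```

```bash
python3 chk.py 4 wrist; python3 fit3.py wrist4.npz
```

```text
{'clock': np.float64(10.5), 'position': array([ 0.5841, -0.08  ,  0.2005]), 'ft_force': array([-0.6465,  0.553 , -0.9318]), 'torque': array([ 0.0208,  0.0047, -0.0044]), 'joint_pos': array([ 0.1205,  0.2736, -0.0743,  1.6005,  0.021 ,  1.2677,  0.4267]), 'joint_velocities': array([-0.0004,  0.0144,  0.0015,  0.0208,  0.0007, -0.0047, -0.0001])}
[[ 0.375  0.001  0.927]
 [-0.927  0.     0.375]
 [ 0.    -1.     0.001]]
knob [-12.6 -10.6   0.9  12.4  14.4] [-14.3 -12.2  -0.2  10.9  12.7] [246.  247.1 248.6 249.8 250.2] 7534
trig [-16.8 -15.8  -0.6  17.6  18.6] [-99.5 -92.6 -81.1 -75.5 -75.1] [187.2 188.7 191.  192.1 192.5] 1257
rel None None None 0
lid [102.2 103.7 105.7 107.1 107.8]
```

>>> arm_command(commands=[[[0, 0, -0.5, 0, 0, 0], [0, 0, -1.0, 0, 0, 0], [0, 0, -1.3, 0, 0, 0], [0, 0, -1.6, 0, 0, 0], [0, 0, -1.6, 0, 0, 0]]])

```text
clock: 11.05
position: [0.5839, -0.0801, 0.1838]
ee_rot: [0.586, -0.396, 0.395, -0.586]
ft_force: [0.9, -0.6, 2.1]
grip_width: -0.003
```

>>> arm_command(commands=[[[0, 0, -0.2, 0, 0, 0], [0, 0, -0.3, 0, 0, 0], [0, 0, -0.3, 0, 0, 0]]])

```text
clock: 11.35
position: [0.5839, -0.08, 0.1813]
ee_rot: [0.586, -0.395, 0.395, -0.586]
ft_force: [-0.8, -0.8, 4.4]
grip_width: 0.002
```

>>> arm_command(commands=[[[0, 0, -0.2, 0, 0, 0], [0, 0, -0.3, 0, 0, 0], [0, 0, -0.3, 0, 0, 0]]])

```text
clock: 11.65
position: [0.584, -0.0799, 0.1786]
ee_rot: [-0.586, 0.395, -0.395, 0.586]
ft_force: [-3.0, -0.3, 5.5]
grip_width: -0.001
```

>>> arm_command(commands=[[[0, 0, -0.15, 0, 0, 0], [0, 0, -0.2, 0, 0, 0], [0, 0, -0.2, 0, 0, 0]]])

```text
clock: 11.95
position: [0.584, -0.0798, 0.1771]
ee_rot: [-0.586, 0.395, -0.395, 0.586]
ft_force: [-4.3, -0.9, 9.5]
grip_width: 0.004
```

>>> arm_command(commands=[[[0, 0, -0.15, 0, 0, 0], [0, 0, -0.2, 0, 0, 0], [0, 0, -0.2, 0, 0, 0]]])

```text
clock: 12.25
position: [0.584, -0.0797, 0.1751]
ee_rot: [-0.586, 0.395, -0.395, 0.586]
ft_force: [-4.9, -0.3, 9.8]
grip_width: 0.002
```

>>> arm_command(commands=[[[0, 0, -0.1, 0, 0, 0], [0, 0, -0.15, 0, 0, 0], [0, 0, -0.15, 0, 0, 0]]])

```text
clock: 12.55
position: [0.5839, -0.0796, 0.1736]
ee_rot: [-0.586, 0.395, -0.395, 0.586]
ft_force: [-5.2, 1.3, 9.7]
grip_width: -0.001
```

Sliding at about 10 N; continue in small steps.

>>> arm_command(commands=[[[0, 0, -0.1, 0, 0, 0], [0, 0, -0.15, 0, 0, 0], [0, 0, -0.15, 0, 0, 0]]])

```text
clock: 12.85
position: [0.5839, -0.0794, 0.1721]
ee_rot: [-0.586, 0.395, -0.395, 0.587]
ft_force: [-5.7, 0.6, 10.3]
grip_width: 0.002
```

>>> arm_command(commands=[[[0, 0, -0.1, 0, 0, 0], [0, 0, -0.15, 0, 0, 0], [0, 0, -0.15, 0, 0, 0]]])

```text
clock: 13.15
position: [0.5838, -0.0793, 0.1706]
ee_rot: [-0.586, 0.395, -0.395, 0.587]
ft_force: [-4.7, 0.8, 10.2]
grip_width: 0.003
```

>>> arm_command(commands=[[[0, 0, -0.1, 0, 0, 0], [0, 0, -0.15, 0, 0, 0], [0, 0, -0.15, 0, 0, 0]]])

```text
clock: 13.45
position: [0.5838, -0.0791, 0.1693]
ee_rot: [-0.586, 0.395, -0.395, 0.587]
ft_force: [-6.6, 2.9, 12.2]
grip_width: -0.001
```

>>> arm_command(commands=[[[0, 0, -0.1, 0, 0, 0], [0, 0, -0.15, 0, 0, 0], [0, 0, -0.15, 0, 0, 0]]])

```text
clock: 13.75
position: [0.5838, -0.079, 0.168]
ee_rot: [-0.586, 0.395, -0.395, 0.587]
ft_force: [-8.7, 2.9, 14.1]
grip_width: 0.0
```

>>> arm_command(commands=[[[0, 0, -0.05, 0, 0, 0], [0, 0, -0.05, 0, 0, 0]]])

```text
clock: 13.95
position: [0.5838, -0.079, 0.1676]
ee_rot: [-0.586, 0.395, -0.395, 0.587]
ft_force: [-8.1, 3.0, 15.0]
grip_width: -0.004
```

Firm (15 N at about 25 mm). Return and check.

>>> arm_command(commands=[[[0, 0, 1.0, 0, 0, 0], [0, 0, 2.5, 0, 0, 0], [0, 0, 4.0, 0, 0, 0], [0, 0, 5.5, 0, 0, 0], [0, 0, 5.5, 0, 0, 0]]])

```text
clock: 14.45
position: [0.5852, -0.08, 0.2242]
ee_rot: [-0.585, 0.394, -0.397, 0.587]
ft_force: [0.4, 0.2, 1.0]
grip_width: -0.002
```

```bash
python3 chk.py 5 wrist; python3 fit3.py wrist5.npz
```

```text
{'clock': np.float64(14.45), 'position': array([ 0.5852, -0.08  ,  0.2242]), 'ft_force': array([0.4303, 0.1853, 1.0132]), 'torque': array([-0.0123,  0.0322,  0.0352]), 'joint_pos': array([ 0.1199,  0.2588, -0.0735,  1.5688,  0.0195,  1.3106,  0.4278]), 'joint_velocities': array([ 0.001 ,  0.0206, -0.0008,  0.0447,  0.    , -0.0359, -0.0008])}
[[ 0.375  0.004  0.927]
 [-0.927 -0.     0.375]
 [ 0.002 -1.     0.004]]
knob [-12.6 -10.7   0.9  12.6  14.4] [-14.3 -12.3  -0.3  10.9  12.7] [243.5 244.7 246.2 247.3 247.8] 4624
trig [-16.7 -15.2   0.1  17.   18.4] [-102.8 -100.6  -86.9  -76.1  -75.2] [187.8 189.3 191.2 192.3 192.6] 1792
rel None None None 0
lid [100.5 101.6 103.3 104.8 105.5]
```

>>> arm_command(commands=[[[0, 0, 4, 0, 0, 0], [0, 0, 8, 0, 0, 0], [-1, 2, 11, 0, 0, 0], [-2.5, 6, 11, 0, 0, 0], [-4, 10, 11, 0, 0, 0], [-6, 14, 11, 0, 0, 0], [-7.5, 18, 10, 0, 0, 0], [-8.0, 19.3, 6, 0, 0, 0], [-8.0, 19.3, 2, 0, 0, 0], [-8.0, 19.3, -0.5, 0, 0, 0], [-8.0, 19.3, -0.5, 0, 0, 0], [-8.0, 19.3, -0.5, 0, 0, 0]]])

```text
clock: 15.7
position: [0.504, 0.113, 0.2167]
ee_rot: [0.586, -0.396, 0.395, -0.586]
ft_force: [0.6, -0.0, 0.8]
grip_width: 0.0
```

```bash
python3 chk.py 6 wrist side; python3 fit3.py side6.npz;python3 fit3.py wrist6.npz
```

```text
{'clock': np.float64(15.7), 'position': array([0.504 , 0.113 , 0.2167]), 'ft_force': array([ 0.5814, -0.0321,  0.8408]), 'torque': array([-0.0066, -0.0487,  0.0328]), 'joint_pos': array([-0.0932,  0.1156, -0.2316,  1.7553,  0.0275,  1.2743,  0.0525]), 'joint_velocities': array([ 0.0014, -0.0195, -0.0001, -0.0359, -0.001 ,  0.0038,  0.0015])}
[[ 0.374 -0.     0.927]
 [-0.927  0.     0.374]
 [-0.    -1.    -0.   ]]
knob None None None 0
trig None None None 0
rel [-15.3 -15.   -2.7   9.7  10.1] [105.  108.5 122.5 130.5 131.7] [188.7 189.6 194.8 200.6 203.1] 63
lid [100.5 101.2 105.8 110.7 112.6]
knob None None None 0
trig None None None 0
rel [-12.2 -11.1   0.5  12.5  13.3] [113.1 115.3 125.7 131.4 131.8] [188.8 190.2 194.9 196.2 196.7] 1013
lid [100.2 101.  103.2 104.7 105.4]
```

View pics/wrist6.png

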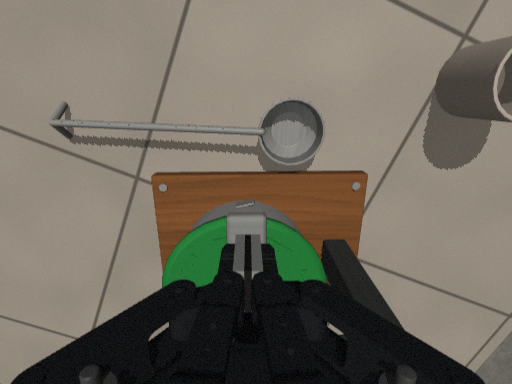

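View pics/side6.png

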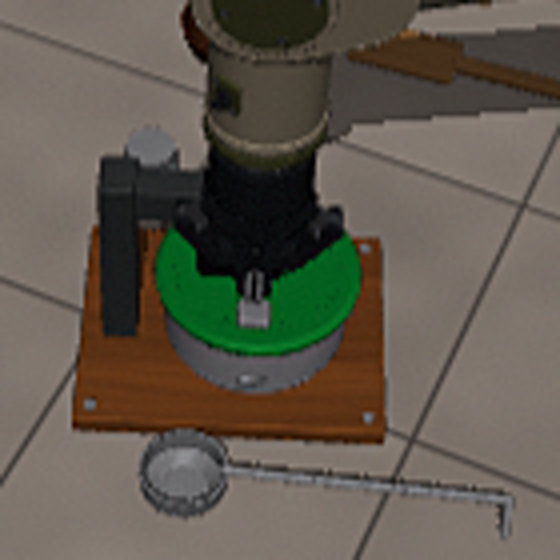

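>>> arm_command(commands=[[[0, 0, -1.0, 0, 0, 0], [0, 0, -1.8, 0, 0, 0], [0, 0, -2.3, 0, 0, 0], [0, 0, -2.8, 0, 0, 0], [0, 0, -3.3, 0, 0, 0], [0, 0, -3.8, 0, 0, 0], [0, 0, -4.2, 0, 0, 0], [0, 0, -4.6, 0, 0, 0], [0, 0, -4.6, 0, 0, 0]]])

```text
clock: 16.7
position: [0.5038, 0.113, 0.1698]
ee_rot: [0.586, -0.396, 0.395, -0.586]
ft_force: [-0.3, -0.8, 0.3]
grip_width: 0.0
```

>>> arm_command(commands=[[[0, 0, -0.2, 0, 0, 0], [0, 0, -0.4, 0, 0, 0], [0, 0, -0.5, 0, 0, 0], [0, 0, -0.5, 0, 0, 0]]])

```text
clock: 17.1
position: [0.504, 0.113, 0.1653]
ee_rot: [-0.586, 0.395, -0.395, 0.586]
ft_force: [-0.4, -1.9, 2.2]
grip_width: 0.001
```

>>> arm_command(commands=[[[0, 0, -0.1, 0, 0, 0], [0, 0, -0.2, 0, 0, 0], [0, 0, -0.2, 0, 0, 0]]])

```text
clock: 17.4
position: [0.5044, 0.1131, 0.1648]
ee_rot: [-0.586, 0.395, -0.396, 0.587]
ft_force: [-4.3, -3.4, 14.9]
grip_width: -0.001
```

```bash
python3 chk.py 7 wrist side; python3 fit3.py side7.npz;python3 fit3.py wrist7.npz
```

```text
{'clock': np.float64(17.4), 'position': array([0.5044, 0.1131, 0.1648]), 'ft_force': array([-4.261 , -3.4481, 14.9116]), 'torque': array([-0.809 ,  0.9315, -0.0808]), 'joint_pos': array([-0.0954,  0.1565, -0.2329,  1.8227,  0.0395,  1.1656,  0.0428]), 'joint_velocities': array([ 0.0004,  0.0002,  0.0003, -0.0003,  0.001 , -0.0021,  0.0005])}
[[ 0.375  0.001  0.927]
 [-0.927  0.     0.375]
 [ 0.    -1.     0.001]]
knob None None None 0
trig None None None 0
rel [-15.6 -13.5  -2.2   9.5  13.4] [116.2 119.4 127.1 132.  133.7] [156.7 159.7 182.8 204.1 205.6] 72
lid [100.4 101.1 105.7 109.9 111.9]
knob None None None 0
trig None None None 0
rel [-12.4 -10.5   1.6  13.7  15.4] [111.2 118.4 127.9 132.1 132.7] [155.1 158.2 187.8 204.1 205.7] 2665
lid [100.1 100.5 103.1 104.6 105.3]
```

View pics/wrist7.png

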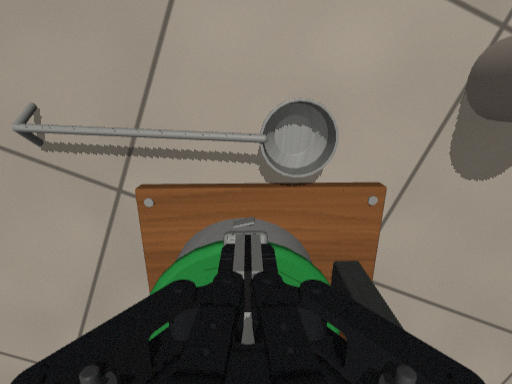

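Run:
```python
from h import *
for f in ['wrist2.npz','wrist5.npz','scene1.npz']:
    W=np.load(f)['W']; a=np.radians(22.4); ex=np.array([np.cos(a),np.sin(a)]); ey=np.array([-np.sin(a),np.cos(a)]); q=W[...,:2]-[.55,.0022]; X=q@ex; Y=q@ey; z=W[...,2]
    for x0 in range(20,140,15):
        k=(X>x0/1e3)&(X<(x0+15)/1e3)&(abs(Y)<.03)&(z>.12); 
        if k.sum()>5: print(f,x0,np.round(np.percentile(z[k],[50,98]),4),np.round(np.percentile(Y[k],[2,98]),3))
```

```text
wrist2.npz 20 [0.2033 0.2046] [-0.022  0.029]
wrist2.npz 35 [0.2034 0.207 ] [-0.021  0.029]
wrist2.npz 50 [0.2062 0.2077] [-0.015  0.014]
wrist2.npz 65 [0.2062 0.2077] [-0.015  0.014]
wrist2.npz 80 [0.2062 0.2076] [-0.014  0.014]
wrist2.npz 95 [0.2116 0.2144] [-0.02   0.019]
wrist2.npz 110 [0.2133 0.2146] [-0.019  0.018]
wrist2.npz 125 [0.2129 0.2143] [-0.019  0.018]
wrist5.npz 20 [0.2033 0.2048] [-0.022  0.029]
wrist5.npz 35 [0.2034 0.2071] [-0.021  0.029]
wrist5.npz 50 [0.2063 0.2077] [-0.014  0.014]
wrist5.npz 65 [0.2062 0.2077] [-0.014  0.014]
wrist5.npz 80 [0.2062 0.2076] [-0.015  0.014]
wrist5.npz 95 [0.2116 0.2143] [-0.02   0.019]
wrist5.npz 110 [0.2133 0.2147] [-0.019  0.019]
wrist5.npz 125 [0.2129 0.2142] [-0.019  0.018]
scene1.npz 20 [0.2017 0.2053] [-0.024  0.029]
scene1.npz 35 [0.2006 0.2066] [-0.024  0.03 ]
scene1.npz 50 [0.2044 0.2093] [-0.016  0.011]
scene1.npz 65 [0.2043 0.2087] [-0.016  0.013]
scene1.npz 80 [0.2051 0.2088] [-0.016  0.012]
scene1.npz 95 [0.2099 0.2149] [-0.021  0.015]
scene1.npz 110 [0.2107 0.2155] [-0.021  0.016]
scene1.npz 125 [0.1756 0.2149] [-0.021  0.018]
```

>>> arm_command(commands=[[[0, 0, 4, 0, 0, 0], [0, 0, 8, 0, 0, 0], [0, 0, 12, 0, 0, 0], [0.5, -1.5, 14, 0, 0, 0], [2, -5, 14, 0, 0, 0], [3.5, -9, 14, 0, 0, 0], [4.6, -11.1, 13, 0, 0, 0], [4.6, -11.1, 12.5, 0, 0, 0], [4.6, -11.1, 12.5, 0, 0, 0]]], claw=8.5, newtons=30)

```text
clock: 18.4
position: [0.5494, 0.0025, 0.2869]
ee_rot: [0.586, -0.396, 0.395, -0.586]
ft_force: [-1.0, 0.7, 0.2]
grip_width: 0.996
```

```bash
python3 chk.py 8 wrist side; python3 fit3.py side8.npz;python3 fit3.py wrist8.npz
```

```text
{'clock': np.float64(18.4), 'position': array([0.5494, 0.0025, 0.2869]), 'ft_force': array([-0.991 ,  0.6768,  0.2043]), 'torque': array([-0.0021, -0.0419, -0.0403]), 'joint_pos': array([ 0.0272,  0.1483, -0.1282,  1.5699,  0.0181,  1.427 ,  0.2816]), 'joint_velocities': array([-0.02  , -0.0168, -0.0237, -0.0152, -0.002 ,  0.011 , -0.0045])}
[[ 0.375 -0.003  0.927]
 [-0.927  0.001  0.375]
 [-0.002 -1.    -0.002]]
knob [-17.  -16.1  -3.   10.5  12.4] [-12.8 -10.1   5.4  13.9  16.6] [225.9 228.5 246.2 251.1 252.4] 93
trig [-17.5 -17.2  -1.8  13.3  13.7] [-108.2 -106.5  -91.4  -76.1  -75.9] [186.3 188.9 193.2 195.5 195.9] 66
rel [-13.7 -13.3  -2.2   8.8   9.1] [100.5 102.8 116.  126.7 128.1] [155.5 157.7 164.  169.5 170.6] 62
lid [100.4 101.4 105.6 110.3 112.1]
knob [-12.8 -11.    0.8  12.7  14.2] [-13.1 -10.6   3.6  13.8  14.2] [226.  230.4 245.9 247.1 247.7] 1568
trig [-16.8 -15.2   0.8  17.   18.7] [-106.4 -103.8  -89.1  -76.2  -75.1] [186.7 189.  191.1 192.2 192.6] 976
rel [-12.2 -11.1   0.6  12.4  13.4] [100.7 102.4 114.3 125.9 126.9] [158.4 159.2 162.6 165.3 166.1] 984
lid [100.3 101.2 103.2 104.8 105.5]
```

View pics/wrist8.png

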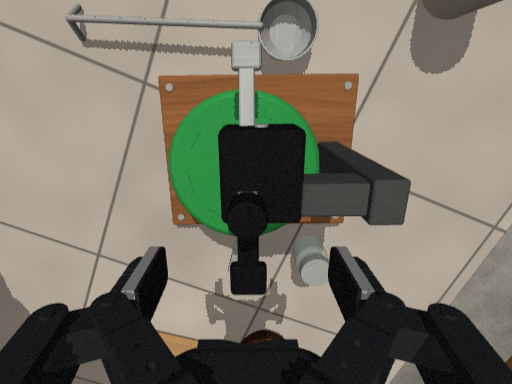

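View pics/side8.png

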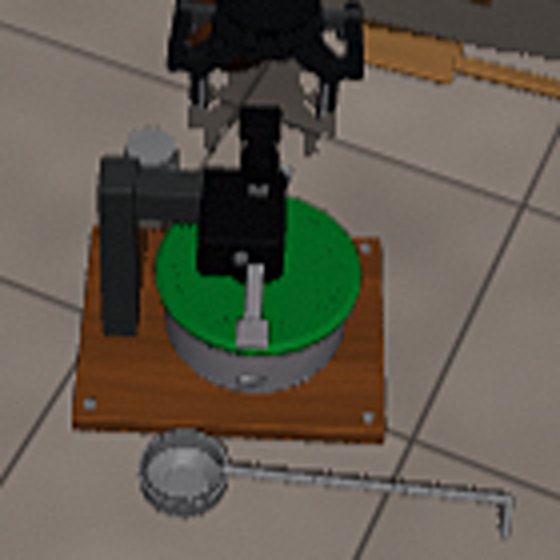

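>>> arm_command(commands=[[[0, 0, -2.5, 0, 0, 0], [0, 0, -4.5, 0, 0, 0], [0, 0, -6.0, 0, 0, 0], [0, 0, -7.1, 0, 0, 0], [0, 0, -7.1, 0, 0, 0], [0, 0, -7.1, 0, 0, 0]]])

```text
clock: 19.1
position: [0.5502, 0.0025, 0.2181]
ee_rot: [-0.586, 0.395, -0.395, 0.587]
ft_force: [0.0, 0.1, -0.1]
grip_width: 0.997
```

>>> arm_command(commands=[[[0, 0, 0, 0, 0, 0], [0, 0, 0, 0, 0, 0], [0, 0, 0, 0, 0, 0], [0, 0, 0, 0, 0, 0], [0, 0, 0, 0, 0, 0], [0, 0, 0, 0, 0, 0]]], claw=2.0, newtons=30)

```text
clock: 19.7
position: [0.5493, 0.0016, 0.2177]
ee_rot: [0.587, -0.396, 0.395, -0.586]
ft_force: [-5.2, -0.6, 5.9]
grip_width: 0.345
```

>>> arm_command(commands=[[[0, 0, 0.3, 0, 0, 0], [0, 0, 0.6, 0, 0, 0], [0, 0, 0.9, 0, 0, 0], [0, 0, 1.2, 0, 0, 0], [0, 0, 1.2, 0, 0, 0]]])

```text
clock: 20.2
position: [0.5493, 0.0017, 0.2294]
ee_rot: [0.587, -0.396, 0.395, -0.586]
ft_force: [-6.3, -2.2, -5.4]
grip_width: 0.338
```

>>> arm_command(commands=[[[0, 0, 0.3, 0, 0, 0], [0, 0, 0.6, 0, 0, 0], [0, 0, 0.9, 0, 0, 0], [0, 0, 1.2, 0, 0, 0], [0, 0, 1.5, 0, 0, 0], [0, 0, 1.5, 0, 0, 0]]])

```text
clock: 20.8
position: [0.5493, 0.0016, 0.2447]
ee_rot: [0.587, -0.396, 0.395, -0.586]
ft_force: [-7.8, -2.8, -4.2]
grip_width: 0.339
```

>>> arm_command(commands=[[[0, 0, 0.2, 0, 0, 0], [0, 0, 0.4, 0, 0, 0], [0, 0, 0.6, 0, 0, 0], [0, 0, 0.6, 0, 0, 0]]])

```text
clock: 21.2
position: [0.5493, 0.0017, 0.2505]
ee_rot: [0.587, -0.396, 0.395, -0.586]
ft_force: [-6.4, -2.5, -6.2]
grip_width: 0.343
```

>>> arm_command(commands=[[[0, 0, 0.1, 0, 0, 0], [0, 0, 0.2, 0, 0, 0], [0, 0, 0.2, 0, 0, 0]]])

```text
clock: 21.5
position: [0.5493, 0.0017, 0.2523]
ee_rot: [0.587, -0.396, 0.395, -0.586]
ft_force: [-6.6, -2.4, -8.0]
grip_width: 0.346
```

```bash
python3 chk.py 9 wrist side; python3 fit3.py side9.npz;python3 fit3.py wrist9.npz
```

```text
{'clock': np.float64(21.5), 'position': array([0.5493, 0.0017, 0.2523]), 'ft_force': array([-6.6008, -2.3511, -7.9523]), 'torque': array([-0.5174,  1.2332, -0.0134]), 'joint_pos': array([ 0.0283,  0.1615, -0.1288,  1.6268,  0.0213,  1.3564,  0.2803]), 'joint_velocities': array([ 0.0002,  0.0001, -0.0002,  0.0006,  0.0007, -0.0005, -0.0004])}
[[ 0.374 -0.002  0.927]
 [-0.927 -0.     0.374]
 [-0.    -1.    -0.002]]
knob [-27.3 -24.1  -1.9  22.8  26.6] [-11.9  -7.3   7.5  13.8  15.5] [228.7 233.8 278.  294.  299.5] 195
trig [-17.2 -17.1   0.3  10.4  10.5] [-109.3 -108.3 -104.7  -97.7  -95.5] [187.8 188.3 192.7 194.9 195.2] 13
rel [-13.6 -13.3  -2.1   8.8   9.1] [100.8 104.4 116.7 125.9 128.7] [155.3 157.9 163.8 168.9 169.7] 62
lid [100.5 101.5 105.8 110.3 112.1]
knob [-26.5 -22.9   0.7  24.2  27.7] [-12.1  -8.6   7.5  13.7  14.2] [229.5 247.7 280.2 296.9 299.3] 7539
trig [-16.4 -15.2   1.2  16.9  18. ] [-106.5 -105.2  -96.8  -88.5  -86.9] [188.3 189.7 191.2 192.2 192.6] 615
rel [-12.  -10.6   0.6  11.6  13. ] [100.3 102.4 114.1 125.7 126.9] [158.5 159.3 162.8 165.3 166.1] 1300
lid [100.3 101.3 103.3 104.8 105.5]
```

View pics/wrist9.png

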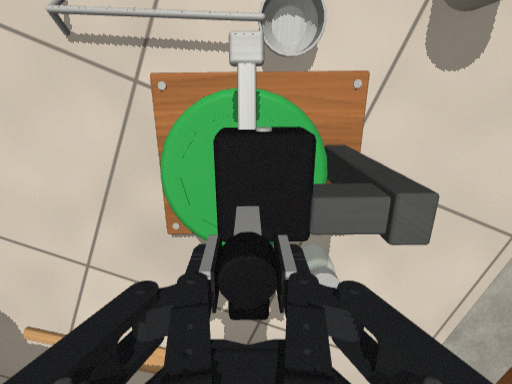

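Run:
```python
from h import *
W=np.load('wrist9.npz')['W']
print(np.round(W[260:285:6,240:258:5],4).tolist())
```

```text
[[[0.5427, 0.0111, 0.2797], [0.5446, 0.0124, 0.2805], [0.5471, 0.0124, 0.279], [0.5487, 0.0143, 0.2809]], [[0.5438, 0.0081, 0.2796], [0.5455, 0.0101, 0.2815], [0.548, 0.0102, 0.2803], [0.55, 0.0113, 0.2807]], [[0.5449, 0.0055, 0.2803], [0.5471, 0.0062, 0.28], [0.5492, 0.0072, 0.2802], [0.5515, 0.0076, 0.2795]], [[0.5459, 0.0029, 0.2809], [0.548, 0.0039, 0.2812], [0.5501, 0.0048, 0.2812], [0.5527, 0.0048, 0.2798]], [[0.547, 0.0001, 0.2814], [0.5493, 0.0006, 0.2808], [0.5517, 0.001, 0.2802], [0.554, 0.0015, 0.2796]]]
```

>>> arm_command(commands=[[[0, 0, 0.1, 0, 0, 0], [0, 0, 0.1, 0, 0, 0], [0, 0, 0.2, 0, 0, 0], [0, 0, 0.2, 0, 0, 0]]])

```text
clock: 22.0
position: [0.5493, 0.0017, 0.2531]
ee_rot: [0.587, -0.396, 0.395, -0.586]
ft_force: [-3.1, -3.0, -18.5]
grip_width: 0.341
```

>>> arm_command(commands=[[[0, 0, -0.1, 0, 0, 0], [0, 0, -0.1, 0, 0, 0]]])

```text
clock: 22.2
position: [0.5493, 0.0017, 0.2531]
ee_rot: [0.587, -0.396, 0.395, -0.586]
ft_force: [-4.8, -2.4, -12.8]
grip_width: 0.342
```

>>> arm_command(commands=[[[0, 0, 0, 0, 0, 0], [0, 0, 0, 0, 0, 0], [0, 0, 0, 0, 0, 0], [0, 0, 0, 0, 0, 0], [0, 0, 0, 0, 0, 0], [0, 0, 0, 0, 0, 0], [0, 0, 2, 0, 0, 0], [0, 0, 5, 0, 0, 0], [0, 0, 8, 0, 0, 0], [-1, -2, 10, 0, 0, 0], [-1.5, -4, 10, 0, 0, 0], [-1.5, -4, 10, 0, 0, 0]]], claw=8.5)

```text
clock: 23.4
position: [0.5348, -0.0411, 0.3543]
ee_rot: [-0.585, 0.396, -0.397, 0.585]
ft_force: [0.7, 0.0, -1.2]
grip_width: 1.001
```

```bash
python3 chk.py 10 wrist side scene; python3 fit3.py side10.npz;python3 fit3.py wrist10.npz;python3 fit3.py scene10.npz
```

```text
{'clock': np.float64(23.4), 'position': array([ 0.5348, -0.0411,  0.3543]), 'ft_force': array([ 0.7118,  0.013 , -1.1511]), 'torque': array([ 0.0085, -0.0201, -0.0078]), 'joint_pos': array([ 0.0735,  0.102 , -0.0907,  1.4833,  0.0104,  1.5551,  0.3629]), 'joint_velocities': array([-0.0239,  0.0178, -0.0412,  0.0114, -0.0124, -0.0074, -0.0405])}
[[ 0.371  0.002  0.929]
 [-0.929 -0.001  0.371]
 [ 0.002 -1.     0.001]]
knob [-15.  -14.1  -2.    9.9  10.8] [-15.2  -9.1   6.5  14.   14.8] [225.4 232.5 276.1 286.2 287.9] 125
trig [-17.1 -17.1   3.7  13.8  13.9] [-107.8 -107.4 -103.7  -90.5  -78.5] [189.2 189.5 193.7 195.2 195.5] 17
rel [-13.6 -13.3  -1.    8.8   9.2] [100.3 103.4 116.3 126.2 128.3] [158.5 158.8 165.  170.1 172.3] 64
lid [100.4 101.3 105.9 110.5 112.6]
knob [-13.6 -11.9  -0.4  11.8  14.2] [-13.4 -11.3   1.9  13.3  14. ] [258.4 265.8 281.  282.2 282.6] 1270
trig [-17.  -15.9   0.3  16.6  18.2] [-106.  -104.3  -89.8  -76.2  -75.2] [187.2 189.  191.1 192.3 192.9] 754
rel [-11.9 -10.9   0.3  11.7  12.9] [100.1 102.2 114.1 125.7 126.9] [158.2 159.5 162.7 165.3 166.1] 671
lid [100.4 101.2 103.1 104.8 105.6]
knob [-10.3  -7.    7.8  15.8  17.2] [-16.1 -15.2  -4.9   8.2  11.1] [226.8 232.  277.3 281.9 283.8] 167
trig [-14.1 -11.8   5.8  19.8  20.7] [-108.2 -107.2  -92.4  -77.3  -75.8] [179.3 182.9 189.8 193.3 194.7] 160
rel [-9.6 -8.5  4.4 13.9 16.2] [100.1 101.7 112.2 124.9 126.8] [155.4 156.6 161.4 165.3 167.5] 64
lid [100.1 100.4 102.7 105.9 107.4]
```

View pics/wrist10.png

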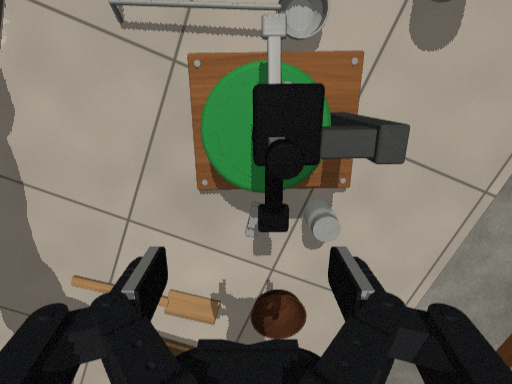

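View pics/scene10.png

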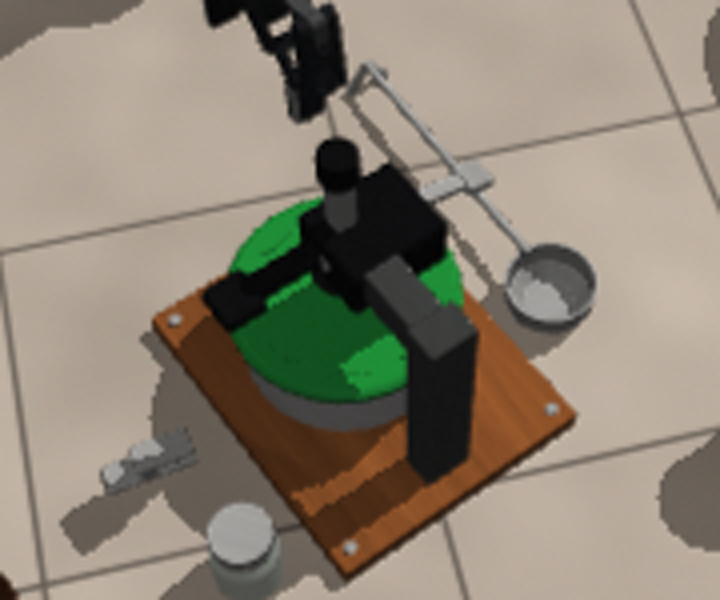

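>>> arm_command(commands=[[[0, 0, 0, 0, 0, 0], [0, 0, 0, 0, 0, 0], [0, 0, 0, 0, 0, 0]]])

```text
clock: 23.85
position: [0.5351, -0.0375, 0.3531]
ee_rot: [0.586, -0.395, 0.395, -0.586]
ft_force: [-0.3, 1.0, -0.3]
grip_width: 0.994
```

Run:
```python
from h import *
print(manip.hand_in()); print(manip.get_obs()['clock'])
```

```text
the job is handed in; nothing more can be done
None
the job is handed in; nothing more can be done
```

The lid is home, the release lever is down and the jaw is fully back up. I handed the job in at about 24 s; the hand-in gives no verdict.

- **Pumping:** I gave the trigger three strokes. The first ran free at about 4 N. The second slid the lid at about 10 N. On the third the trigger went firm, and I stopped at 15 N about 25 mm down.
- **Release and lift:** I pressed the release lever to its hard stop, briefly at 15 N. I then pinched the knob and slid the jaw up until it met its upper stop, where the pull reached about 18 N.
- **Last checks:** The wrist camera read about 2 mm low throughout, judging by the trigger at rest.

| Item | Wrist reading (mm) | Corrected (mm) | Expected (mm) |
|---|---|---|---|
| Lid top | 103.1 | about 105 | 105 when home |
| Knob top | 281 | about 283 | 283 when fully up |
| Trigger end | 191.1 | about 193 | 193 at rest |
| Release pad | 162.7 | about 164.5 | about 164 when fully down |

- **Other things:** The salt jar, spring clip and ladle looked unmoved in the last pictures. I did not measure the other kitchen things again. The gripper was clear of everything.
- **Disagreements:** The jaw was not fully up at the start but about 20 mm down, so fewer strokes were needed than from the top. The scene and side cameras differed from each other by about 3 to 5 mm.

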